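Drop the fitting post home past a spring plunger and keep the plunger back

TASK

From the rack take the post that fits the bore of the drop gauge (the thickest of the three that still slides in), and stand it upright in the bore, on the spring plunger's pin that crosses it. Then pull the plunger's knob fully back against its stop, so that the post drops home to the bottom of the bore, and keep holding the knob there so that the pin cannot score the post: the program finishes while still holding it. The other two posts must end up standing in the rack, and the things lying around are to be left alone.

Things in the scene. Friction and masses are not known exactly. Their poses are not given: they have to be found in the camera images.
- gauge: the drop gauge, fixed to the bench: a plain grey metal block 48 x 48 mm, its top 72 mm above the bench, on a dark foot 60 x 88 x 10 mm. A vertical round bore of 19 mm diameter with a 3 mm chamfered mouth goes down through the centre of the block to a solid floor 18 mm above the bench. Origin: on the bench under the bore's axis; z up; the plunger leaves the block towards the gauge's -x, 38 mm above the bench, and is pulled that way
- bore_mouth (a point): centre of the bore's mouth, in the block's top face, 72 mm above the bench
- plunger (a joint): spring plunger of the gauge, in metres: 0 = at rest, its 10 mm steel pin lying right across the bore (upper side of the pin 43 mm above the bench, so a post set in the bore stands on it, its lower 29 mm inside the bore and its top 118 mm above the bench); 0.026 = pulled fully back to its stop, the pin well clear of the bore. It slides straight along the gauge's -x; the spring pulls it home with about 4 N at rest and 9 N fully back, and it snaps home when let go
- knob_grip (a point): middle of the grip of the plunger's grey knob, on the plunger's axis, 38 mm above the bench; it moves with the knob. At rest it lies 63.5 mm from the bore's axis towards the gauge's -x. The grip is 18 mm in diameter and 25 mm long along the axis; at its outer end is a flange of 28 mm diameter, 5 mm thick, at its inner end the dark 20 mm barrel that stays with the block. Nothing but the bench lies under the knob or beside it
- rack: grey post rack, fixed: a plate 50 x 160 x 20 mm with three equal round pockets of 24 mm diameter in a row along its y, at y = -50, 0 and +50 mm; pocket floors 6 mm above the bench. Origin: centre of its underside. Each pocket holds one of the three posts, in any order; their tops stand 81 mm above the bench
- post_slim: plain turned steel rod with slightly chamfered ends, 12 mm diameter, 75 mm long, standing upright in a rack pocket; origin: centre of its lower end, z along the rod; rattles in the gauge's bore: not the wanted one
- post_mid: plain turned steel rod with slightly chamfered ends, 16 mm diameter, 75 mm long, standing upright in a rack pocket; origin: centre of its lower end, z along the rod; the one that fits the gauge's 19 mm bore
- post_thick: plain turned steel rod with slightly chamfered ends, 20 mm diameter, 75 mm long, standing upright in a rack pocket; origin: centre of its lower end, z along the rod; does not enter the gauge's bore
- lens_case: bystander: white round lens case, 57 mm diameter, 20 mm high, loose; origin: centre of its underside
- hex_driver: bystander: driver with a black handle, 193 mm long along its y, 20 mm high, lying loose; origin: centre of its underside
- beam_block: bystander: black finned beam block 26 x 50 x 58 mm, standing loose; origin: centre of its underside

How it is judged:
By the outcome, as a careful person would: the job done as asked, in the order asked, and still so for the second after the job is handed in, while the arm keeps its last pose, push and grip.
It also fails if it takes over 51 s, if anything falls off the work surface, if the arm or the gripper's body presses on something with over 40 N, if the wrist force passes 120 N, or if a joint passes its speed limit or range.

ROBOT

A 7-joint arm with a two-finger parallel gripper is mounted at the origin on a cart in front of the work surface, level with it; the furniture and walls round the work are solid. World frame = base frame: x ahead of the robot, y to its left, z up, the work surface at z = 0. Lengths are in m, angles in rad, forces in N, time in s.
With the tool pointing down it reaches from about 0.4 to 0.85 m from the base axis. Payload 10.4 kg.
Tool frame: the origin (TCP) lies midway between the tips of the shut fingers; the grasp point (between the pads) lies 19 mm behind it (manip.grasp_offset is the z of the grasp point in the tool frame, in m); z points along the fingers, y is the direction in which the jaws open and shut (so a half turn about z gives the same grasp; the last joint's range is limited). The gripper opens to 85 mm and grips with 20 to 120 N. Pads are 22 mm wide; open, the fingers measure 114 mm over their backs; the gripper's body (76 mm by 85 mm) begins 54 mm behind the grasp point. The pads swing forward as they close: fully open they stand 13 mm farther back than shut.
Start: joints at [-1.369, 0.332, -0.065, 1.46, 0.022, 1.35, -0.088], TCP at [0.139, 0.609, 0.231] pointing down, gripper open.
Joint ranges: [-2.6, 2.6], [-0.5, 2.12], [-1.47, 1.34], [0.16, 2.42], [-1.27, 4.41], [0.06, 2.06], [-2.6, 2.6]. Speed limits (rad/s): [2.22, 2.22, 2.79, 2.79, 3.14, 3.14, 3.14].

INTERFACE

Orientations are given as a unit quaternion [x, y, z, w].
In Python, from rig import manip, grab_frame, calibration, job, search_frame gives the robot as it stands.
- The arm moves only by the tool move_arm, never from a script. Its arguments are lists of equal length, an entry for each row: "jaw": the finger opening in m, from 0 to 0.0854; "delta_pos": the shift along the world's x, y, z in m, a list of three; "roll": the turn about the world's z in degrees. In form: {"jaw": [jaw, ...], "delta_pos": [[x, y, z], ...], "roll": [roll, ...]}. A call has 1 to 5 rows; each row is the pose to reach, as a shift and turn from the pose measured when the call began; what a row does not reach only later rows make up. A row lasts 1/10 s, in which the tool goes at most 50 mm and 8.59 degrees, less where a joint would pass 70% of its speed; a pose out of reach is approached as far as the arm can. A call with a gripper value outside its range is refused whole. The fingers move at their own pace and stop on an object; "grip_force" is the grip in N (left out, the last holds). Time passes only in rows, so rows that repeat a pose let the fingers close. It gives the time, the measured TCP pose, the force and the opening at its end, in the units of the state.
- manip.observe(): the state, without advancing time (a new reading comes with each control period).
- grab_frame(name): name is "scene" or "top"; returns (picture, depth): 384x512x3 uint8, blue, green, red; 384x512 float32, m along the optical axis (not along the pixel's ray), 0 where there is no reading.
- calibration(name): a dict with "camera_matrix" (3x3 intrinsics, pixels), "dist" ([k1, k2, p1, p2, k3] as OpenCV has them; the pictures are not rectified), "rvec" (rotation vector, rad) and "tvec" (3), from world to camera coordinates, as OpenCV has them. Camera axes: x right, y down, z forward; pixel columns grow to the right and rows downward; lengths in m; the calibration is good to about 2 mm. A picture is of the moment at which its call begins. calibration takes no time and is no camera call.
- job.sign_off(): hands the job in, once; it reports no verdict.
Trained networks look in the newest picture that a camera, given by its name, has taken for a name from the list of things; names that differ only in an ending like _2 or _b are one class to them, and where a whole thing is asked for, a point or a joint stands for the part that bears it (a point fixed in the world has none). Each returns a list of dicts, best first, with "conf" (0 to 1); they miss things now and then, are a little off and sometimes report something else, mostly with a low value. They report only what shows in the picture. A call takes as long as a camera call.
- search_frame(target, camera): "at" ([x, y, z] in m, in world coordinates, good to about 4 mm: the middle of the surface that is visible of it).
The state is a dict: "time_s": time; "joint_positions": joint angles; "joint_vel": joint speeds; "effort": joint torques, N m; "tcp_pos": TCP position; "tcp_rot": TCP orientation; "contact_force": force on the tool from outside, world axes, zero at the start; "moment": the same for the moment, N m; "gripper_width": opening from 0.0 (shut) to 1.0 (fully open).
Only numpy, scipy, OpenCV 4.12 (cv2) and the standard library are available. Lean on these libraries where they do the work, as an engineer would, in place of code of your own. Each camera call takes 0.05 s, during which the arm holds its last target. There are 200 camera calls.

## Working session

There is one attempt and no reset: what is moved stays moved. The work goes in short steps, Python scripts to look and compute and a tool call to move; the robot and the scene stay as the last step left them, time stands still between calls to the robot, and variables do not carry over. Pictures are saved under pics/ and viewed, about 8 in all and at most 12, crops included, and the job is handed in when it is done.

Besides the shell and the picture viewer there is one more tool, called after "Emit:" as name(argument=value, ...) on one line, values as JSON. move_arm: Moves the arm, as the interface text tells. Its arguments: {"type":"object","properties":{"jaw":{"type":"array"},"delta_pos":{"type":"array"},"roll":{"type":"array"},"grip_force":{"type":"number"}},"required":["jaw","delta_pos","roll"]}

```bash
mkdir -p pics
cat > h.py <<'E'
import numpy as np, cv2
from rig import manip, grab_frame, calibration, job, search_frame
def cal(n):
    c=calibration(n); R=cv2.Rodrigues(np.array(c["rvec"],float))[0]
    return np.array(c["camera_matrix"],float),np.array(c["dist"],float),R,np.array(c["tvec"],float).ravel()
def at_z(n,uv,z):
    K,d,R,t=cal(n); p=cv2.undistortPoints(np.array(uv,float).reshape(-1,1,2),K,d)[:,0]
    r=np.c_[p,np.ones(len(p))]@R; o=-R.T@t
    return o+r*((z-o[2])/r[:,2])[:,None]
def proj(n,P):
    K,d,R,t=cal(n); return cv2.projectPoints(np.array(P,float).reshape(-1,1,3),cv2.Rodrigues(R)[0],t,K,d)[0][:,0]
def world(n,depth):
    K,d,R,t=cal(n); h,w=depth.shape; v,u=np.mgrid[:h,:w]
    p=cv2.undistortPoints(np.stack([u,v],-1).reshape(-1,1,2).astype(float),K,d)[:,0]
    X=np.c_[p,np.ones(len(p))]*depth.reshape(-1,1)
    W=((X-t)@R).reshape(h,w,3); W[depth==0]=np.nan; return W
E
python3 - <<'E'
from h import *
print(manip.observe()); print(manip.grasp_offset)
for n in("scene","top"):
    im,d=grab_frame(n); cv2.imwrite(f"pics/{n}0.png",im); np.save(f"{n}0.npy",d); np.save(f"{n}0i.npy",im)
    K,_,R,t=cal(n); print(n,-R.T@t,R[2])
    for o in("gauge","plunger","rack","post_slim","post_mid","post_thick","lens_case","hex_driver","beam_block"):
        print(o,[(np.round(x["at"],3).tolist(),round(x["conf"],2),proj(n,[x["at"]])[0].round().tolist()) for x in search_frame(o,n)[:3]])
E
```

```text
{'time_s': 0.0, 'joint_positions': array([-1.36862956,  0.33286916, -0.06468354,  1.46094394,  0.02160659,
        1.34991501, -0.08848123]), 'joint_vel': array([ 0.0009817 ,  0.00027068, -0.00021646,  0.00083705, -0.00010285,
        0.00051409, -0.00017442]), 'effort': array([ 2.80133299e-04, -6.25454378e+01,  4.92044259e-02, -3.91588140e+01,
        1.61361817e-02,  1.02210831e-02, -3.92847960e-05]), 'tcp_pos': array([0.13923193, 0.60890271, 0.23051634]), 'tcp_rot': array([ 1.12134165e-01,  9.93692815e-01, -7.18748379e-04, -4.10957177e-05]), 'contact_force': array([ 0.53872342, -0.21115642,  0.16936244]), 'moment': array([ 0.03088085,  0.02302851, -0.01553181]), 'gripper_width': 0.9972779087083046}
-0.0187
scene [ 0.10232935 -0.75353225  0.78208283] [ 0.40694859  0.66632166 -0.62482661]
gauge [([0.539, -0.095, 0.039], 0.84, [269.0, 226.0])]
plunger [([0.482, 0.177, 0.02], 0.35, [200.0, 181.0])]
rack [([0.483, 0.178, 0.022], 0.59, [200.0, 180.0])]
post_slim []
post_mid [([0.49, 0.199, 0.051], 0.56, [198.0, 167.0])]
post_thick [([0.482, 0.246, 0.054], 0.48, [189.0, 159.0])]
lens_case [([0.484, 0.177, 0.019], 0.6, [201.0, 181.0])]
hex_driver [([0.498, -0.329, 0.018], 0.73, [312.0, 306.0])]
beam_block [([0.63, -0.3, 0.047], 0.65, [354.0, 263.0])]
top [0.28508127 0.05934802 1.225912  ] [ 0.24177831 -0.07480819 -0.96744353]
gauge [([0.548, -0.071, 0.05], 0.66, [275.0, 203.0])]
plunger []
rack [([0.488, 0.195, 0.027], 0.75, [179.0, 257.0])]
post_slim [([0.498, 0.15, 0.072], 0.46, [193.0, 245.0])]
post_mid []
post_thick [([0.478, 0.25, 0.077], 0.65, [155.0, 265.0]), ([0.544, -0.07, 0.048], 0.32, [275.0, 205.0])]
lens_case []
hex_driver [([0.495, -0.317, 0.013], 0.51, [370.0, 200.0])]
beam_block []
```

Run:
```python
from h import *
a=np.load("scene0i.npy"); b=np.load("top0i.npy")
x=cv2.resize(a[110:350,140:400],None,fx=2.2,fy=2.2,interpolation=3)
cv2.imwrite("pics/s1.png",x)
cv2.imwrite("pics/t1.png",cv2.resize(b[140:330,110:400],None,fx=2.7,fy=2.7,interpolation=3))
```

```text
(no output)
```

View pics/s1.png

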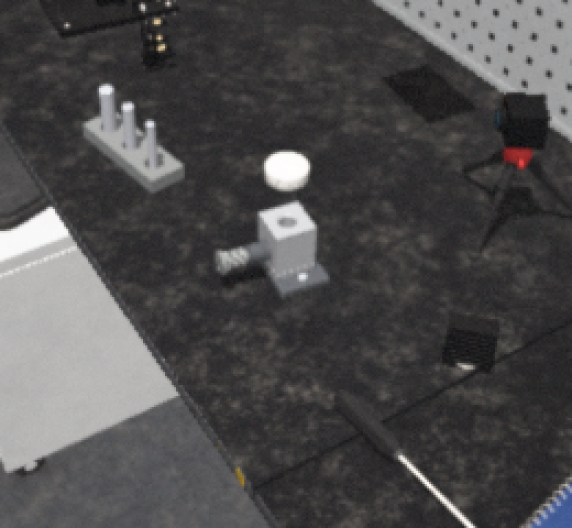

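View pics/t1.png

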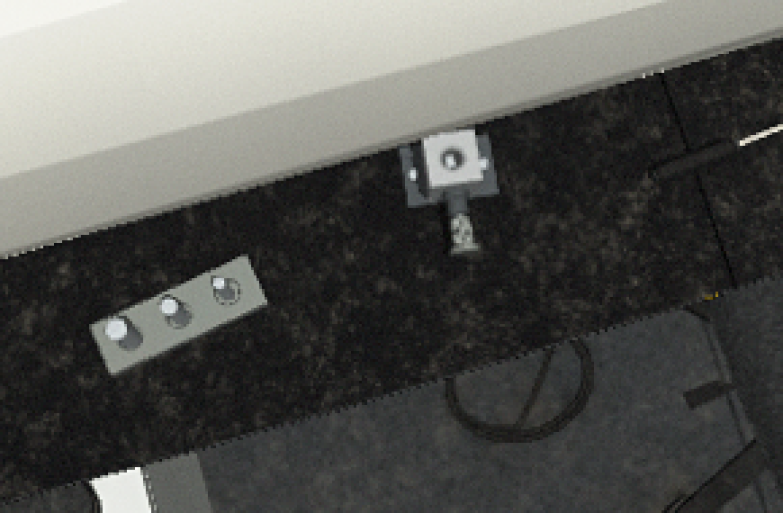

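Run:
```python
from h import *
for n,uv in(("scene",[(198.2,157.7),(188,150.5),(208.6,166.2),(271.4,210.9)]),("top",[(172.2,252.6),(153,261),(191,245),(277.4,198.5)])):
    d=np.load(n+"0.npy"); W=world(n,d)
    zz=[.081,.081,.081,.072]
    print(n,[at_z(n,[u],z)[0][:2].round(4).tolist() for u,z in zip(uv,zz)])
    g=W.reshape(-1,3)
    # post tops and gauge top by depth
    def rep(nm,m): q=g[m]; print(nm,len(q),np.nanmean(q,0).round(4),np.nanmin(q,0).round(3),np.nanmax(q,0).round(3))
    nr=lambda x,y,r:(np.hypot(g[:,0]-x,g[:,1]-y)<r)
    rep("mid top",nr(.49,.2,.025)&(g[:,2]>.074)&(g[:,2]<.1))
    rep("slim top",nr(.497,.15,.02)&(g[:,2]>.074)&(g[:,2]<.1))
    rep("thick top",nr(.48,.25,.02)&(g[:,2]>.074)&(g[:,2]<.1))
    m=nr(.545,-.09,.06)&(g[:,2]>.066)&(g[:,2]<.08); rep("gauge top",m)
    print(cv2.minAreaRect(g[m][:,:2].astype(np.float32)*1000))
    m=nr(.47,-.08,.05)&(g[:,2]>.03)&(g[:,2]<.056)&(g[:,0]<.505); rep("knob",m)
    m=nr(.49,.2,.11)&(g[:,2]>.015)&(g[:,2]<.025); rep("rack",m); print(cv2.minAreaRect(g[m][:,:2].astype(np.float32)*1000))
    if n=="top": print("occluder",W[150:160:9,200:400:60].round(2).tolist(), W[100,250])
```

```text
scene [[0.4928, 0.2011], [0.4834, 0.2488], [0.4996, 0.1498], [0.5523, -0.0828]]
mid top 22 [0.4906 0.2001 0.078 ] [0.484 0.193 0.075] [0.499 0.21  0.083]
slim top 15 [0.4986 0.1514 0.0781] [0.492 0.146 0.074] [0.504 0.158 0.082]
thick top 31 [0.4837 0.2509 0.078 ] [0.475 0.241 0.074] [0.492 0.263 0.081]
gauge top 264 [ 0.5517 -0.0801  0.0699] [ 0.526 -0.106  0.066] [ 0.579 -0.051  0.074]
((552.5579223632812, -78.01728057861328), (51.80360412597656, 49.4805908203125), 83.11698150634766)
knob 119 [ 0.4848 -0.073   0.0419] [ 0.471 -0.081  0.03 ] [ 0.505 -0.058  0.051]
rack 462 [0.4893 0.1915 0.0184] [0.456 0.119 0.015] [0.528 0.282 0.025]
((491.6601257324219, 201.68666076660156), (53.478092193603516, 165.0617218017578), 9.486621856689453)
top [[0.4938, 0.2025], [0.4869, 0.2521], [0.4991, 0.1544], [0.5527, -0.0777]]
mid top 35 [0.4916 0.202  0.0817] [0.485 0.196 0.074] [0.5   0.209 0.087]
slim top 22 [0.5009 0.1549 0.0805] [0.495 0.15  0.075] [0.507 0.161 0.086]
thick top 56 [0.4853 0.2525 0.0812] [0.476 0.244 0.075] [0.495 0.262 0.086]
gauge top 343 [ 0.5537 -0.0777  0.0729] [ 0.528 -0.105  0.066] [ 0.579 -0.051  0.079]
((554.5708618164062, -77.8504867553711), (48.210052490234375, 49.45510482788086), 82.17758178710938)
knob 113 [ 0.4865 -0.0684  0.0463] [ 0.472 -0.08   0.03 ] [ 0.504 -0.054  0.055]
rack 970 [0.4927 0.2005 0.0208] [0.458 0.122 0.015] [0.531 0.284 0.025]
((493.6900939941406, 202.9476318359375), (52.02737808227539, 159.178466796875), 9.349915504455566)
occluder [[[0.31, 0.06, 1.15], [0.31, 0.05, 1.15], [0.31, 0.04, 1.14], [0.31, 0.03, 1.14]], [[0.31, 0.06, 1.15], [0.31, 0.05, 1.14], [0.31, 0.04, 1.14], [0.6, -0.39, 0.0]]] [0.31905283 0.05014472 1.15350024]
```

Emit:
move_arm(jaw=[0.0854,0.0854,0.0854,0.0854,0.0854], delta_pos=[[0.033,-0.038,0],[0.066,-0.076,0],[0.099,-0.114,0],[0.132,-0.152,0],[0.165,-0.19,0]], roll=[-8.5,-17,-25.5,-34,-42.5], grip_force=60)

```text
time_s: 1.5
tcp_pos: [0.3043, 0.4189, 0.2316]
tcp_rot: [0.467, 0.884, 0.0, -0.0]
contact_force: [1.3, 0.9, 0.9]
gripper_width: 1.001
```

Emit:
move_arm(jaw=[0.0854,0.0854,0.0854,0.0854,0.0854], delta_pos=[[0.032,-0.036,0],[0.063,-0.072,0],[0.095,-0.109,0],[0.126,-0.145,0],[0.158,-0.181,0]], roll=[-7,-14,-20,-25.3,-25.3])

```text
time_s: 2.0
tcp_pos: [0.4633, 0.2362, 0.232]
tcp_rot: [0.651, 0.759, 0.001, -0.0]
contact_force: [1.3, 1.2, -0.2]
gripper_width: 1.004
```

Emit:
move_arm(jaw=[0.0854,0.0854,0.0854,0.0854,0.0854], delta_pos=[[0.0307,-0.0364,0],[0.0307,-0.0364,-0.04],[0.0307,-0.0364,-0.08],[0.0307,-0.0364,-0.1],[0.0307,-0.0364,-0.1]], roll=[0,0,0,0,0])

```text
time_s: 2.5
tcp_pos: [0.4923, 0.199, 0.1293]
tcp_rot: [0.651, 0.759, -0.002, -0.001]
contact_force: [-0.4, 0.9, 0.7]
gripper_width: 1.001
```

Run:
```python
from h import *
s=manip.observe();p=s["tcp_pos"];print(p,s["tcp_rot"],s["contact_force"])
o=[]
for n in("scene","top"):
    im,d=grab_frame(n); u,v=proj(n,[p])[0].astype(int); print(n,u,v)
    o.append(cv2.resize(im[v-60:v+60,u-65:u+65],None,fx=3,fy=3,interpolation=3))
cv2.imwrite("pics/g1.png",np.hstack(o))
```

```text
[0.49228782 0.19897381 0.12932002] [ 6.50860084e-01  7.59195754e-01 -1.56372645e-03 -7.16008318e-04] [-0.39435591  0.85856573  0.7459876 ]
scene 196 143
top 170 249
```

View pics/g1.png

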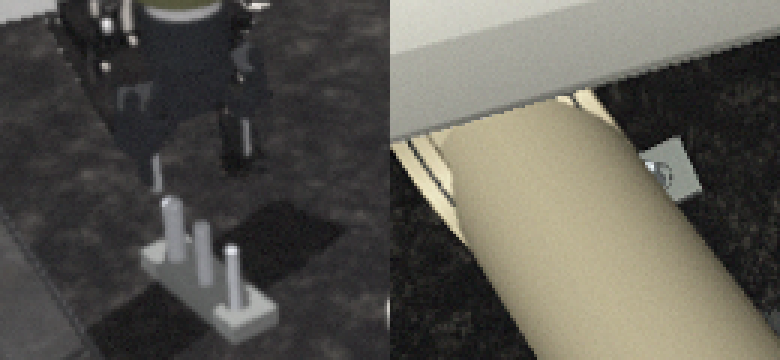

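Emit:
move_arm(jaw=[0.0854,0.0854,0.0854,0.03,0.01], delta_pos=[[0.0007,0.0025,-0.03],[0.0007,0.0025,-0.06],[0.0007,0.0025,-0.086],[0.0007,0.0025,-0.086],[0.0007,0.0025,-0.086]], roll=[0,0,0,0,0])

```text
time_s: 3.1
tcp_pos: [0.496, 0.203, 0.0485]
tcp_rot: [0.651, 0.759, 0.002, 0.0]
contact_force: [0.6, -0.2, 0.3]
gripper_width: 0.693
```

Emit:
move_arm(jaw=[0.0,0.0,0.0,0.0,0.0], delta_pos=[[0,0,0],[0,0,0],[0,0,0],[0,0,0],[0,0,0]], roll=[0,0,0,0,0])

```text
time_s: 3.6
tcp_pos: [0.4965, 0.2034, 0.0499]
tcp_rot: [0.651, 0.759, 0.003, 0.0]
contact_force: [-2.2, -0.7, 8.9]
gripper_width: 0.167
```

Emit:
move_arm(jaw=[0.0,0.0,0.0,0.0,0.0], delta_pos=[[0,0,0],[0,0,0.02],[0,0,0.06],[0,0,0.1],[0,0,0.11]], roll=[0,0,0,0,0])

```text
time_s: 4.1
tcp_pos: [0.4985, 0.2041, 0.1644]
tcp_rot: [0.651, 0.759, 0.006, 0.001]
contact_force: [-0.7, -0.2, -1.3]
gripper_width: 0.17
```

Run:
```python
from h import *
s=manip.observe();p=s["tcp_pos"];print(p,s["tcp_rot"],s["contact_force"],s["gripper_width"])
im,d=grab_frame("scene"); u,v=proj("scene",[p])[0].astype(int); print(u,v)
cv2.imwrite("pics/g2.png",cv2.resize(im[v-50:v+80,u-65:u+65],None,fx=4,fy=4,interpolation=3))
```

```text
[0.49848132 0.20412321 0.16442597] [0.65094587 0.75910089 0.00578827 0.00134108] [-0.70251203 -0.23171412 -1.32315206] 0.16963176345126202
197 130
```

View pics/g2.png

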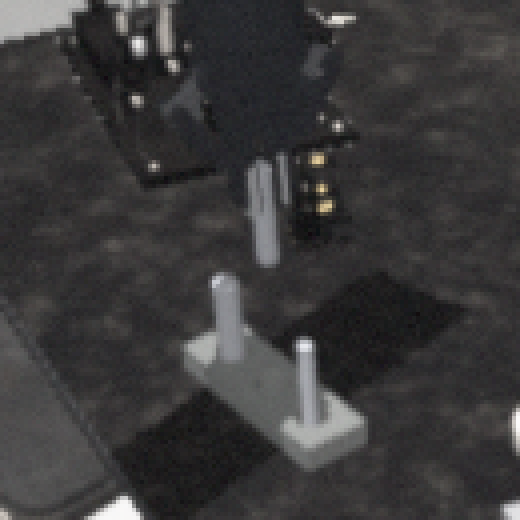

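Emit:
move_arm(jaw=[0.0,0.0,0.0,0.0,0.0], delta_pos=[[0.008,-0.045,0],[0.017,-0.09,0],[0.026,-0.135,0],[0.034,-0.18,0],[0.042,-0.225,0]], roll=[0,0,0,0,0])

```text
time_s: 4.65
tcp_pos: [0.5396, -0.0226, 0.1626]
tcp_rot: [0.651, 0.759, 0.005, 0.001]
contact_force: [0.6, -0.0, -1.3]
gripper_width: 0.167
```

Emit:
move_arm(jaw=[0.0,0.0,0.0,0.0,0.0], delta_pos=[[0.006,-0.03,0],[0.0125,-0.058,0],[0.0125,-0.058,-0.01],[0.0125,-0.058,-0.01],[0.0125,-0.058,-0.01]], roll=[0,0,0,0,0])

```text
time_s: 5.15
tcp_pos: [0.5515, -0.0793, 0.1516]
tcp_rot: [0.65, 0.76, 0.005, -0.0]
contact_force: [0.1, 0.8, -0.6]
gripper_width: 0.169
```

Run:
```python
from h import *
s=manip.observe();p=s["tcp_pos"];print(p,s["tcp_rot"],s["contact_force"],s["gripper_width"],s["joint_positions"].round(2))
im,d=grab_frame("scene"); u,v=proj("scene",[p])[0].astype(int); print(u-50,v-30)
np.save("sc3.npy",d)
cv2.imwrite("pics/g3.png",cv2.resize(im[v-30:v+70,u-50:u+50],None,fx=6,fy=6,interpolation=3))
```

```text
[ 0.5515027  -0.07931266  0.15160735] [ 6.50266477e-01  7.59692628e-01  4.53823728e-03 -1.53949428e-04] [ 0.10907477  0.83567494 -0.62721076] 0.16930403845387137 [-0.46  0.26  0.61  1.78 -0.17  1.15  0.36]
221 154
```

View pics/g3.png

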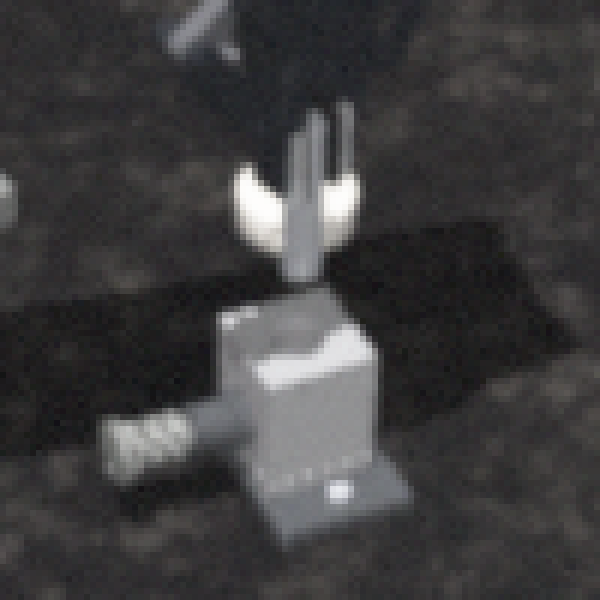

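Run:
```python
from h import *
d=np.load("sc3.npy"); W=world("scene",d)
c=-cal("scene")[2].T@cal("scene")[3]
for v in range(185,202,2): print(v,W[v,268:275].round(4)[:, :].tolist()[2:5])
# predicted silhouette in crop coords for post at bore xy
for xy in((.553,-.079),(.5515,-.0793)):
    dirv=np.array(xy)-c[:2]; dirv/=np.linalg.norm(dirv); n=np.array([-dirv[1],dirv[0]])
    for z in(.107,.14):
        P=[[xy[0]+s*.008*n[0],xy[1]+s*.008*n[1],z] for s in(-1,0,1)]+[[*(np.array(xy)-.008*dirv),z]]
        print(xy,z,((proj("scene",P)-[221,154])*6+2.5).round(1).tolist())
print(((proj("scene",[[.553,-.079,.072],[.5523,-.0828,.072]])-[221,154])*6+2.5).round(1).tolist())
m=(np.hypot(W[...,0]-.553,W[...,1]+.079)<.045)&(W[...,2]>.066)&(W[...,2]<.078)
print(W[m].mean(0))
```

```text
185 [[0.5408, -0.0908, 0.1614], [0.5418, -0.0934, 0.1627], [0.545, -0.0927, 0.1609]]
187 [[0.5403, -0.0919, 0.1566], [0.5431, -0.0918, 0.1553], [0.5466, -0.0906, 0.1531]]
189 [[0.5457, -0.0839, 0.143], [0.5478, -0.085, 0.1429], [0.5497, -0.0863, 0.143]]
191 [[0.5458, -0.084, 0.1371], [0.5467, -0.0869, 0.1388], [0.5493, -0.0871, 0.1378]]
193 [[0.5458, -0.0843, 0.1314], [0.5475, -0.0859, 0.1318], [0.5497, -0.0868, 0.1315]]
195 [[0.546, -0.0843, 0.1253], [0.5488, -0.0842, 0.1241], [0.5502, -0.0863, 0.125]]
197 [[0.5463, -0.0841, 0.119], [0.5477, -0.0862, 0.1199], [0.5491, -0.0882, 0.1207]]
199 [[0.5457, -0.0851, 0.1139], [0.5479, -0.0861, 0.1137], [0.5488, -0.0889, 0.1152]]
201 [[0.6167, 0.0216, 0.0], [0.5488, -0.085, 0.1064], [0.55, -0.0874, 0.1076]]
(0.553, -0.079) 0.107 [[323.6, 272.0], [303.3, 271.3], [283.1, 270.7], [302.9, 284.4]]
(0.553, -0.079) 0.14 [[326.0, 206.5], [305.4, 205.8], [284.7, 205.2], [305.0, 218.7]]
(0.5515, -0.0793) 0.107 [[320.8, 273.6], [300.6, 273.0], [280.3, 272.4], [300.2, 286.1]]
(0.5515, -0.0793) 0.14 [[323.2, 208.1], [302.5, 207.5], [281.8, 206.9], [302.1, 220.4]]
[[301.3, 338.1], [304.9, 344.0]]
[ 0.55167775 -0.07994508  0.06995547]
```

Emit:
move_arm(jaw=[0.0,0.0,0.0,0.0,0.0], delta_pos=[[0.0008,0,-0.015],[0.0008,0,-0.03],[0.0008,0,-0.036],[0.0008,0,-0.042],[0.0008,0,-0.045]], roll=[0,0,0,0,0])

```text
time_s: 5.7
tcp_pos: [0.5524, -0.0792, 0.1064]
tcp_rot: [0.65, 0.76, 0.005, -0.0]
contact_force: [-0.8, 0.3, -1.9]
gripper_width: 0.169
```

Emit:
move_arm(jaw=[0.0,0.0,0.0,0.0,0.0], delta_pos=[[0,0,-0.006],[0,0,-0.012],[0,0,-0.016],[0,0,-0.018],[0,0,-0.018]], roll=[0,0,0,0,0])

```text
time_s: 6.2
tcp_pos: [0.5523, -0.0791, 0.0881]
tcp_rot: [0.65, 0.76, 0.004, -0.0]
contact_force: [-1.1, 0.9, -1.9]
gripper_width: 0.164
```

Emit:
move_arm(jaw=[0.0,0.0,0.0,0.03,0.04], delta_pos=[[0,0,-0.001],[0,0,-0.0015],[0,0,-0.0015],[0,0,-0.0015],[0,0,-0.0015]], roll=[0,0,0,0,0])

```text
time_s: 6.7
tcp_pos: [0.5524, -0.0793, 0.0868]
tcp_rot: [0.65, 0.76, 0.005, 0.0]
contact_force: [-0.6, -0.4, -0.3]
gripper_width: 0.466
```

Emit:
move_arm(jaw=[0.05,0.05,0.05,0.05,0.05], delta_pos=[[0,0,0],[0,0,0.01],[0,0,0.05],[0,0,0.1],[0,0,0.11]], roll=[0,0,0,0,0])

```text
time_s: 7.2
tcp_pos: [0.5548, -0.0802, 0.2029]
tcp_rot: [0.65, 0.759, 0.007, 0.003]
contact_force: [0.3, -0.3, 0.6]
gripper_width: 0.586
```

Emit:
move_arm(jaw=[0.05,0.05,0.05,0.05,0.05], delta_pos=[[-0.02,0.003,0],[-0.04,0.006,0],[-0.0658,0.0097,0],[-0.0658,0.0097,0],[-0.0658,0.0097,0]], roll=[8.5,17,25.5,34,42.5])

```text
time_s: 7.7
tcp_pos: [0.4887, -0.0705, 0.2038]
tcp_rot: [0.328, 0.945, 0.009, 0.001]
contact_force: [-0.0, -0.2, -0.3]
gripper_width: 0.586
```

Emit:
move_arm(jaw=[0.05,0.05,0.05,0.05,0.05], delta_pos=[[0,0,0],[0,0,0],[0,0,0],[0,0,0],[0,0,0]], roll=[8.5,17,25.5,31,31])

```text
time_s: 8.2
tcp_pos: [0.4888, -0.0707, 0.2042]
tcp_rot: [0.063, 0.998, 0.008, -0.001]
contact_force: [0.4, 0.1, 0.3]
gripper_width: 0.585
```

Run:
```python
from h import *
s=manip.observe();p=s["tcp_pos"];q=s["tcp_rot"];print(p,q,s["contact_force"],s["gripper_width"],s["joint_positions"].round(2))
print("jaw deg",2*np.degrees(np.arctan2(q[1],q[0]))-90)
im,d=grab_frame("scene"); np.save("sc4.npy",d)
cv2.imwrite("pics/g4.png",cv2.resize(im[130:255,200:325],None,fx=4.8,fy=4.8,interpolation=3))
W=world("scene",d); g=W.reshape(-1,3)
m=(np.hypot(g[:,0]-.553,g[:,1]+.079)<.02)&(g[:,2]>.08)&(g[:,2]<.13)
q=g[m]; print("post",len(q),q.max(0),q.mean(0), "top",q[q[:,2]>q[:,2].max()-.004].mean(0),"low",q[q[:,2]<.09].mean(0))
```

```text
[ 0.48878341 -0.07072895  0.20423644] [ 0.06316327  0.99796631  0.00847066 -0.0013744 ] [0.37741119 0.09302311 0.26316074] 0.5846096395909984 [-0.47  0.05  0.56  1.86 -0.05  1.24  1.54]
jaw deg 82.75693426553923
post 101 [ 0.5590834  -0.07421505  0.11846086] [ 0.5497874  -0.08355612  0.1015331 ] top [ 0.55138578 -0.08158267  0.11647606] low [ 0.55033423 -0.08435931  0.08421329]
```

View pics/g4.png

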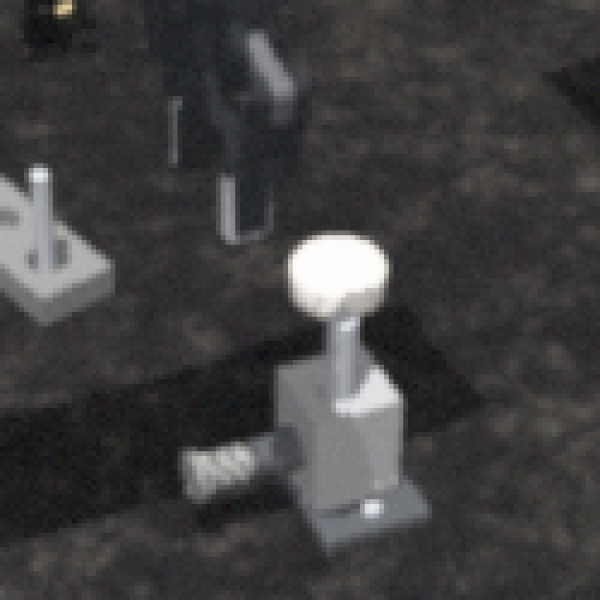

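Emit:
move_arm(jaw=[0.05,0.05,0.05,0.05,0.05], delta_pos=[[0,0,-0.03],[0,0,-0.06],[0,0,-0.09],[0,0,-0.12],[0,0,-0.12]], roll=[0,0,0,0,0])

```text
time_s: 8.75
tcp_pos: [0.4863, -0.0707, 0.0813]
tcp_rot: [0.067, 0.998, 0.008, -0.004]
contact_force: [0.4, 0.4, 0.8]
gripper_width: 0.587
```

Emit:
move_arm(jaw=[0.05,0.05,0.05,0.05,0.05], delta_pos=[[0.003,0,-0.02],[0.003,0,-0.04],[0.003,0,-0.055],[0.003,0,-0.06],[0.003,0,-0.06]], roll=[0,0,0,0,0])

```text
time_s: 9.25
tcp_pos: [0.4897, -0.0707, 0.0221]
tcp_rot: [0.067, 0.998, 0.008, -0.004]
contact_force: [0.5, -0.4, 0.3]
gripper_width: 0.591
```

Run:
```python
from h import *
s=manip.observe();p=s["tcp_pos"];q=s["tcp_rot"];print(p,q,s["contact_force"])
im,d=grab_frame("scene")
cv2.imwrite("pics/g5.png",cv2.resize(im[160:255,200:325],None,fx=6,fy=6,interpolation=3))
```

```text
[ 0.48971868 -0.07067583  0.02205222] [ 0.06699478  0.99771342  0.0078924  -0.00416379] [ 0.48678533 -0.39905384  0.29464552]
```

View pics/g5.png

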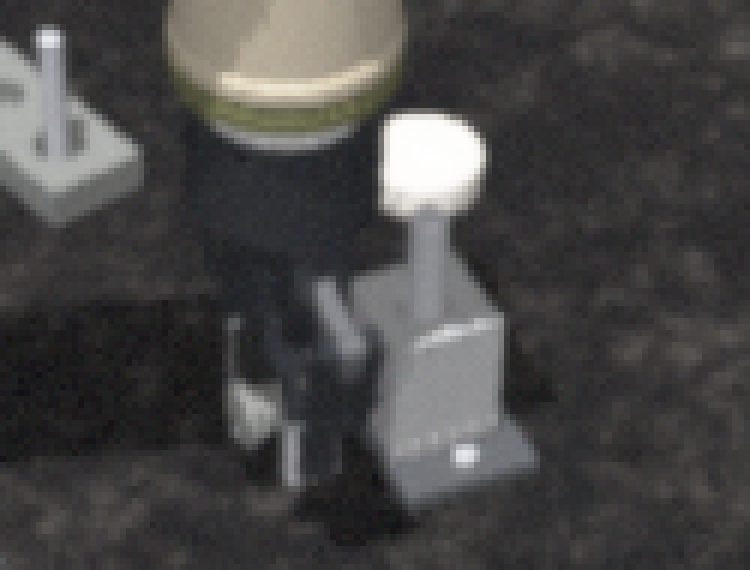

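Emit:
move_arm(jaw=[0.0,0.0,0.0,0.0,0.0], delta_pos=[[0,0,-0.002],[0,0,-0.002],[0,0,-0.002],[0,0,-0.002],[0,0,-0.002]], roll=[0,0,0,0,0], grip_force=80)

```text
time_s: 9.8
tcp_pos: [0.4909, -0.0692, 0.0215]
tcp_rot: [0.066, 0.998, 0.009, -0.003]
contact_force: [-0.6, 6.0, 7.6]
gripper_width: 0.183
```

Emit:
move_arm(jaw=[0.0,0.0], delta_pos=[[0,0,0],[0,0,0]], roll=[0,0])

```text
time_s: 10.0
tcp_pos: [0.4909, -0.0691, 0.0217]
tcp_rot: [0.066, 0.998, 0.009, -0.003]
contact_force: [-1.5, 0.7, -0.6]
gripper_width: 0.181
```

Emit:
move_arm(jaw=[0.0,0.0,0.0,0.0,0.0], delta_pos=[[-0.004,0.0005,0],[-0.009,0.0012,0],[-0.014,0.0018,0],[-0.019,0.0025,0],[-0.022,0.0029,0]], roll=[0,0,0,0,0])

```text
time_s: 10.5
tcp_pos: [0.4698, -0.0663, 0.0219]
tcp_rot: [0.067, 0.998, 0.009, -0.002]
contact_force: [8.6, -0.2, -10.1]
gripper_width: 0.179
```

Emit:
move_arm(jaw=[0.0,0.0,0.0,0.0,0.0], delta_pos=[[-0.002,0.0003,0],[-0.004,0.0005,0],[-0.005,0.0007,0],[-0.006,0.0008,0],[-0.006,0.0008,0]], roll=[0,0,0,0,0])

```text
time_s: 11.0
tcp_pos: [0.4651, -0.0657, 0.022]
tcp_rot: [0.067, 0.998, 0.009, 0.0]
contact_force: [11.3, -1.2, -14.6]
gripper_width: 0.177
```

Run:
```python
from h import *
s=manip.observe();print(s["tcp_pos"],s["contact_force"],s["gripper_width"])
im,d=grab_frame("scene")
cv2.imwrite("pics/g6.png",cv2.resize(im[130:255,170:325],None,fx=4.8,fy=4.8,interpolation=3))
g=world("scene",d).reshape(-1,3)
for z0 in(.075,):
    m=(np.hypot(g[:,0]-.553,g[:,1]+.079)<.02)&(g[:,2]>z0)&(g[:,2]<.13)
    q=g[m]; print("post",len(q),q.max(0),q.mean(0))
```

```text
[ 0.46513489 -0.06566758  0.02196411] [ 11.29777588  -1.19660201 -14.592736  ] 0.17678079896229548
post 49 [ 0.55942259 -0.07015079  0.09269412] [ 0.55034772 -0.08116462  0.08645798]
```

View pics/g6.png

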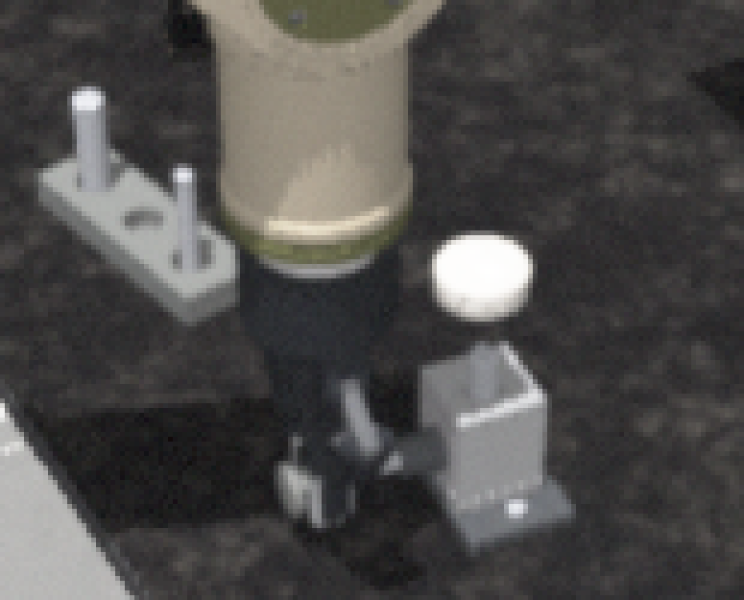

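Emit:
move_arm(jaw=[0.0,0.0,0.0,0.0,0.0], delta_pos=[[-0.0015,0.0002,-0.0005],[-0.0025,0.0003,-0.001],[-0.003,0.0004,-0.001],[-0.003,0.0004,-0.001],[-0.003,0.0004,-0.001]], roll=[0,0,0,0,0])

```text
time_s: 11.55
tcp_pos: [0.4652, -0.0656, 0.0219]
tcp_rot: [0.067, 0.998, 0.008, 0.004]
contact_force: [13.4, -1.5, -11.8]
gripper_width: 0.183
```

Emit:
move_arm(jaw=[0.0,0.0,0.0,0.0,0.0], delta_pos=[[-0.003,0.0004,-0.001],[-0.005,0.0006,-0.001],[-0.005,0.0006,-0.001],[-0.005,0.0006,-0.001],[-0.005,0.0006,-0.001]], roll=[0,0,0,0,0])

```text
time_s: 12.05
tcp_pos: [0.4653, -0.0657, 0.0221]
tcp_rot: [0.067, 0.998, 0.008, 0.009]
contact_force: [23.8, -2.8, -20.8]
gripper_width: 0.181
```

Run:
```python
from h import *
s=manip.observe();print(s["tcp_pos"],s["contact_force"],s["gripper_width"],s["joint_vel"].round(3))
im,d=grab_frame("scene")
cv2.imwrite("pics/g7.png",cv2.resize(im[190:250,210:300],None,fx=8,fy=8,interpolation=3))
```

```text
[ 0.4652522  -0.06565637  0.0221335 ] [ 23.83866384  -2.84924528 -20.81182843] 0.18063523172065826 [ 0.002  0.    -0.001 -0.001  0.     0.001  0.   ]
```

View pics/g7.png

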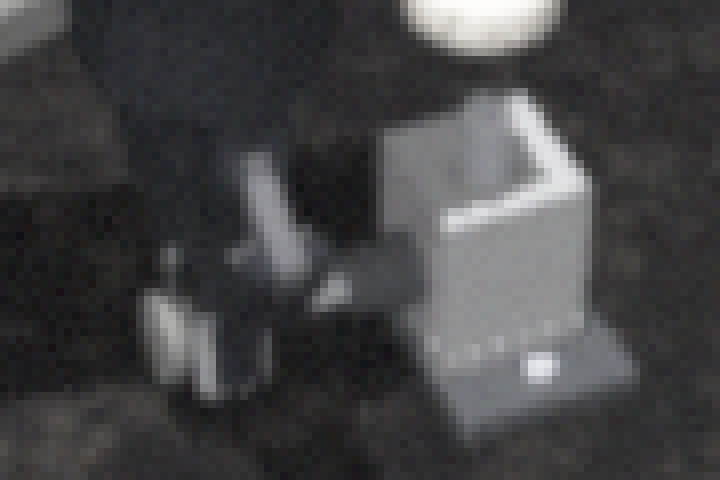

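```bash
python3 -c "
from rig import job
print(job.sign_off())"
```

```text
the job is handed in; nothing more can be done
None
```

The 16 mm post is home in the gauge's bore. The gripper is holding the plunger's knob against its stop, and I handed the job in at about 12 s of the 51 s allowed.

- **Post:** I took the 16 mm post from the middle rack pocket and stood it in the bore on the pin, where its top measured 118 mm above the bench. After I pulled the knob its top measured 93 mm, which is the 18 mm floor plus the 75 mm post.
- **Knob:** The gripper moved about 26 mm along the plunger's axis and then stopped. Pulling harder raised the force to about 24 N with no further movement, well above the 9 N spring. The pose was steady at hand-in.
- **Other things:** A picture taken just after the post dropped shows the thick and slim posts still standing in the rack. I did not touch the lens case, driver or beam block.

**Disagreements:**
- The two cameras put the bore up to 5 mm apart in y, so I used the outline of the block's top face.
- The gripper opening read about 2 mm low: 14.3 mm on the 16 mm post and 15.5 mm on the 18 mm knob.
- The last force reading also shows about 21 N vertically, from the arm pushing up on the knob.

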